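# Load the filter cube and close the filter bay

## Task

Put the green filter cube upright into the yellow nest inside the open bay of the light-source module, then close the bay with the aluminium cover plate: tip the plate, hook its edge under the blue lip, push it back against the sprung bar and lower the other edge past the orange catch, so that it ends flat and fully home, held under both lip and catch. Leave the red cube where it is and do not knock over or shove the vials.

Things in the scene. Friction and masses are not known exactly. Their poses are not given: they have to be found in the camera images.
- module: Fixed white filter module of a microscope lamp, 265 x 156 mm, 66 mm high, open bay on top. Origin: under the bay's centre, on the table; z up; x runs from the blue lip (-x end, towards the robot at yaw 0) to the orange catch (+x), then the lamp end, to x=160 mm, 60 mm high. Bay: pit x=-64 to 71.5, y=+-57 mm, floor 8 mm above the table. Side guides at y=+-67.5 mm, tops at 60 mm.
- home (a point): Where the closed cover's origin belongs: bay's centre, 52 mm above the table, level with the ledge round the pit on which the cover lies flat (ledge 10 mm wide at the sides). Module's axes. Closed, the cover's end touches the front wall at x=75 mm, 4 mm under the catch; sideways play 2.5 mm each way.
- bar (a point): Middle of the face of the orange sprung bar at rest, under the lip (x=-73 mm, 56 mm above the table; 90 mm wide, 6.5 mm high). It yields up to 12 mm to -x, from 3 N, plus 0.5 N per mm. To clear the catch, hold the cover 5 to 10 mm short of home (bar in 7 to 12 mm) while lowering; let go once down and the bar slides it under the catch. Point fixed on module.
- lip (a point): Middle of the lower edge of the blue lip, 62 mm above the table, at x=-66 mm of the module, so 10 mm above the ledge. The lip is 4 mm thick, 156 mm wide, reaches from there back to x=-105 mm; axes as the module's. The plate enters below it when tipped by about 0.1 to 0.3 rad (lip edge down, other edge raised).
- catch (a point): Middle of the lower edge of the orange catch, at x=71 mm, 59 mm above the table: an overhang of 4 mm, 4 mm thick (top at 63 mm), 135 mm wide, fixed; axes as the module's.
- nest (a point): Centre of the floor of the yellow nest, at the bay's centre, 8 mm above the table: a square of ribs 6 mm high, 43 mm inside, sides along the module's x and y. Axes as the module's.
- cover: Aluminium cover plate 150 (x) x 130 (y) x 5 mm, 0.24 kg or so, starting flat on the table. Origin: centre of the underside. In its middle a black grip rib 10 mm thick (x), 60 mm long (y), from 5 to 29 mm above the underside. Either 150-mm end may go under the lip.
- edge_a (a point): Middle of the cover's lower edge at its x=-75 mm end (underside).
- edge_b (a point): Middle of the cover's lower edge at its x=+75 mm end (underside).
- green_cube: Filter cube to load: black block 38 x 38 x 38 mm with a green top and green round windows on two sides, 0.09 kg. Origin: centre of its underside. Any quarter turn fits the nest.
- red_cube: The same block with red top and windows: must be left where it is. Origin: centre of its underside.
- vial_a: Bystander: small amber vial with white cap, 28 mm across, 55 mm high, upright. Origin: centre of its underside.
- vial_b: Bystander: a like vial. Origin: centre of its underside.
- vial_c: Bystander: a like vial. Origin: centre of its underside.
Not all that is in view belongs to the job. Several things have the shape of the cover; the one meant has the colours described above.

How it is judged:
By the outcome, as a careful person would: the job done as asked, in the order asked, and still so for the second after the job is handed in, with the robot touching nothing.
It also fails if it takes over 53 s, if anything falls off the work surface, if the arm or the gripper's body presses on something with over 40 N, if the wrist force passes 120 N, or if a joint passes its speed limit or range.

## Robot

A 6-joint arm with a two-finger parallel gripper is mounted at the origin on the work surface. World frame = base frame: x ahead of the robot, y to its left, z up, the work surface at z = 0. Lengths are in m, angles in rad, forces in N, time in s.
With the tool pointing down it reaches from about 0.3 to 0.85 m from the base axis. Payload 5.4 kg.
Tool frame: the origin (TCP) lies midway between the tips of the shut fingers; the grasp point (between the pads) lies 19 mm behind it; z points along the fingers, y is the line along which they close (so a half turn about z gives the same grasp; the last joint's range is limited). The gripper opens to 85 mm and grips with 20 to 120 N. Pads are 22 mm wide; open, the fingers measure 114 mm over their backs; the gripper's body (76 mm by 85 mm) begins 54 mm behind the grasp point. The pads swing forward as they close: fully open they stand 13 mm farther back than shut.
Start: joints at [-1.536, 0.158, 1.597, -0, 1.386, -0.21], TCP at [0.139, -0.558, 0.231] pointing down, gripper open.
Joint ranges: [-2.91, 2.91], [-0.94, 2.29], [0.18, 2.7], [-1.29, 4.43], [0.17, 2.64], [-3, 3]. Speed limits (rad/s): [2.57, 2.57, 3.14, 3.14, 3.14, 3.14].

## Interface

Orientations are given as a rotation vector (axis times angle).
In Python, from station import sensors, viewer, finish_job, outline_of, mark_of gives the robot as it stands.
- The arm moves only by the tool jog_arm, never from a script. Its argument "commands" is a list of rows, each an object with "travel": the shift along the world's x, y, z in m, a list of three; "twist": the turn, a rotation vector about the world's x, y, z in degrees, a list of three; "hand": the finger opening in m, from 0 to 0.0854. A call has 1 to 5 rows; each row shifts and turns the commanded pose from where the row before left it; what a row does not reach is not made up. A row lasts 1/12 s, in which the tool goes at most 41.7 mm and 7.16 degrees, less where a joint would pass 70% of its speed; a pose out of reach is approached as far as the arm can. A call is refused whole if a number of a shift passes 0.0417 or a number of a turn 7.16, either way. A call with a gripper value outside its range is refused whole. The fingers move at their own pace and stop on an object; "newtons" is the grip in N (left out, the last holds). Time passes only in rows, so rows that do not move let the fingers close. It gives the time, the measured TCP pose, the force, the opening and the grip force at its end, in the units of the state.
- sensors.get_obs(): the state, without advancing time (a new reading comes with each control period).
- viewer.snapshot(name): name is "side" or "top"; returns (picture, depth): 384x512x3 uint8, red, green, blue; 384x512 float32, m along the optical axis (not along the pixel's ray), 0 where there is no reading.
- viewer.calibration(name): a dict with "camera_matrix" (3x3 intrinsics, pixels), "cam_to_world" (4x4, takes a point from camera to world coordinates). Camera axes: x right, y down, z forward; pixel columns grow to the right and rows downward; lengths in m; the calibration is good to about 2 mm. A picture is of the moment at which its call begins. calibration takes no time and is no camera call.
- finish_job(): hands the job in; it is judged then, once.
Trained networks look in the newest picture that a camera, given by its name, has taken for a name from the list of things; names that differ only in an ending like _2 or _b are one class to them, and where a whole thing is asked for, a point or a joint stands for the part that bears it (a point fixed in the world has none). Each returns a list of dicts, best first, with "score" (0 to 1); they miss things now and then, are a little off and sometimes report something else, mostly with a low value. They report only what shows in the picture. A call takes as long as a camera call. They do not tell look-alikes from the thing itself.
- outline_of(camera, name): "region" (384x512 bool, what is visible of it).
- mark_of(camera, name): "at" ([x, y, z] in m, in world coordinates, good to about 4 mm: a listed point, or the origin of a listed thing).
The state is a dict: "time": time; "q": joint angles; "qd": joint speeds; "tau": joint torques, N m; "ee_pos": TCP position; "ee_rot": TCP orientation; "wrist_force": force on the tool from outside, world axes, zero at the start; "moment": the same for the moment, N m; "width": finger opening in m; "grip_force": force on a finger pad.
Only numpy, scipy, OpenCV 4.12 (cv2) and the standard library are available. Lean on these libraries where they do the work, as an engineer would, in place of code of your own. Each camera call takes 0.05 s, during which the arm holds its last target. There are 200 camera calls.

## Working session

There is one attempt and no reset: what is moved stays moved. The work goes in short steps, Python scripts to look and compute and a tool call to move; the robot and the scene stay as the last step left them, time stands still between calls to the robot, and variables do not carry over. Pictures are saved under pics/ and viewed, at most 10 in all, crops included, and the job is handed in when it is done.

Besides the shell and the picture viewer there is one more tool, called after "Request:" as name(argument=value, ...) on one line, values as JSON. jog_arm: Moves the arm, as the interface text tells. Its arguments: {"type":"object","properties":{"commands":{"type":"array"},"newtons":{"type":"number"}},"required":["commands"]}

```bash
mkdir -p pics; ls; cat > h.py <<'E'
import numpy as np, cv2
from station import sensors, viewer, finish_job, outline_of, mark_of
def cal(n):
    c=viewer.calibration(n); return np.array(c["camera_matrix"]),np.array(c["cam_to_world"])
def cloud(n,d):
    K,T=cal(n); v,u=np.mgrid[:384,:512]
    P=np.stack([(u-K[0,2])/K[0,0]*d,(v-K[1,2])/K[1,1]*d,d],-1)
    W=P@T[:3,:3].T+T[:3,3]; W[d<=0]=np.nan; return W
def proj(n,p):
    K,T=cal(n); q=np.linalg.inv(T)@np.r_[p,1]; q=K@q[:3]; return (q[:2]/q[2]).round(0)
def snap(n,f=None):
    p,d=viewer.snapshot(n)
    if f: cv2.imwrite("pics/"+f,cv2.cvtColor(p,cv2.COLOR_RGB2BGR))
    return p,d
E
python3 - <<'E'
from h import *
o=sensors.get_obs(); print(o)
for n in("top","side"):
    p,d=snap(n,n+"0.png"); np.savez("pics/"+n+"0.npz",p=p,d=d)
    print(n,cal(n)[1].round(3).tolist())
    for t in ["module","home","bar","lip","catch","nest","cover","edge_a","green_cube","red_cube","vial_a"]:
        print(t,[(np.round(m["at"],4).tolist(),round(m["score"],2),proj(n,m["at"]).tolist()) for m in mark_of(n,t)][:5])
E
```

```text
pics
{'time': 0.0, 'q': array([-1.53609261e+00,  1.59085276e-01,  1.59826666e+00,  1.28698529e-06,
        1.38619766e+00, -2.10109479e-01]), 'qd': array([ 0.0002276 ,  0.00018434, -0.00030848, -0.00049877, -0.00138247,
        0.00075556]), 'tau': array([-1.06703275e-03, -3.96005380e+01, -3.31428874e+01, -3.18899820e-04,
        8.54518526e-03,  1.21979500e-05]), 'ee_pos': array([ 0.13931841, -0.557232  ,  0.23027931]), 'ee_rot': array([-3.11615151e+00, -3.83353690e-01, -2.71060410e-04]), 'wrist_force': array([ 0.38588388, -0.01739676,  0.361466  ]), 'moment': array([-0.0119164 ,  0.0065404 , -0.02100203]), 'grip_force': 0.0, 'width': 0.08514308171322325}
top [[-0.023, -0.998, 0.055, 0.41], [-1.0, 0.023, 0.006, 0.014], [-0.008, -0.055, -0.998, 1.568], [0.0, 0.0, 0.0, 1.0]]
module [([0.5045, -0.0336, 0.0012], 0.74, [279.0, 194.0])]
home [([0.5066, -0.0361, 0.0556], 0.59, [280.0, 192.0])]
bar [([0.4298, -0.0393, 0.0593], 0.78, [281.0, 214.0])]
lip [([0.4341, -0.0379, 0.0574], 0.74, [281.0, 213.0]), ([0.5576, -0.3052, -0.0012], 0.26, [355.0, 177.0])]
catch [([0.5725, -0.0284, 0.0579], 
[... 1050 characters left out ...]
15], 0.34, [283.0, 121.0])]
lip [([0.4377, -0.0402, 0.0596], 0.79, [277.0, 175.0])]
catch [([0.5715, -0.0271, 0.0578], 0.83, [229.0, 178.0])]
nest []
cover [([0.2419, -0.2894, -0.0005], 0.68, [334.0, 134.0]), ([0.4858, -0.324, 0.003], 0.6, [260.0, 126.0])]
edge_a [([0.2921, -0.3446, -0.0022], 0.97, [317.0, 124.0]), ([0.5528, -0.3012, 0.0037], 0.95, [240.0, 130.0]), ([0.4125, -0.3455, -0.0004], 0.75, [282.0, 123.0])]
green_cube [([0.4494, 0.2934, -0.0022], 0.79, [275.0, 297.0]), ([0.7174, -0.3597, 0.0003], 0.35, [193.0, 119.0])]
red_cube [([0.6044, 0.2875, 0.0004], 0.56, [208.0, 293.0])]
vial_a [([0.5016, 0.411, -0.0032], 0.71, [251.0, 348.0]), ([0.7193, -0.356, 0.004], 0.63, [192.0, 119.0])]
```

```bash
python3 -c "
import cv2,numpy as np
a=cv2.imread('pics/top0.png');b=cv2.imread('pics/side0.png')
cv2.imwrite('pics/both.png',cv2.resize(np.hstack([a,b]),(800,300)))"
```

```text
(no output)
```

View pics/top0.png

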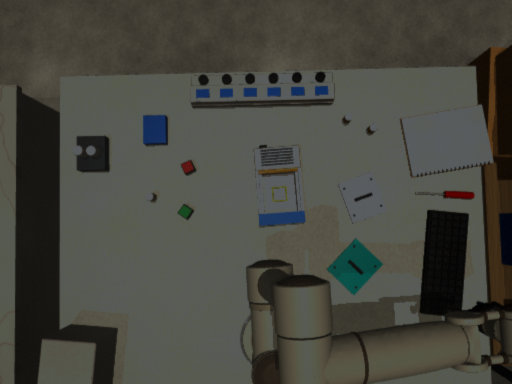

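View pics/side0.png

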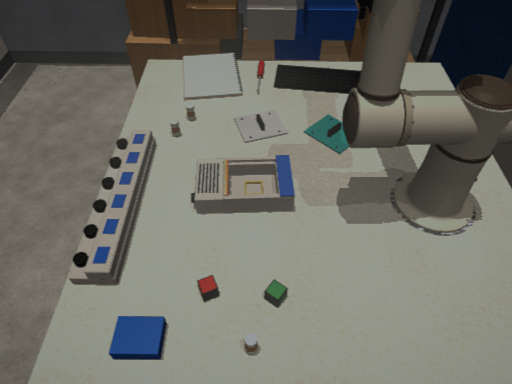

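The top view shows the module at (279,190), with the blue lip at (281,218) and the orange catch at (277,171). Cover candidates are the aluminium plate with the black rib at (363,197) and a teal look-alike at (355,266). Cube candidates are green at (185,211) and red at (188,167). The vials are at (152,196), (347,119) and (371,128). By the description I choose the aluminium plate and the green cube, and I'll check both in a crop.

```bash
cat > m.py <<'E'
from h import *
def fit(n,t,zlo,zhi,p=None,d=None,near=None,show=True):
    """min-area rect in world xy of outline's points in a height band"""
    W=cloud(n,d)
    for o in outline_of(n,t)[:3]:
        R=o["region"]; P=W[R&np.isfinite(W[...,0])]
        if len(P)<10: continue
        if near is not None and np.hypot(*(np.median(P,0)[:2]-near))>0.08: continue
        s=P[(P[:,2]>zlo)&(P[:,2]<zhi)]
        if len(s)<6: continue
        r=cv2.minAreaRect(s[:,:2].astype(np.float32)*1000)
        print(n,t,round(o["score"],2),len(s),"zmed",np.median(s[:,2]).round(4),"z95",np.percentile(P[:,2],95).round(4),"rect",np.round(r[0],1),np.round(r[1],1),round(r[2],1),"mean",s[:,:2].mean(0).round(4))
E
python3 - <<'E'
from m import *
a=[]
for n in("top","side"):
    p,d=snap(n); np.savez("pics/"+n+"0.npz",p=p,d=d)
    fit(n,"green_cube",.03,.05,d=d); fit(n,"cover",-.01,.012,d=d,near=(.486,-.327)); fit(n,"cover",.015,.05,d=d,near=(.486,-.327))
    fit(n,"module",.04,.08,d=d)
    fit(n,"lip",.05,.08,d=d)
    W=cloud(n,d); hsv=cv2.cvtColor(p,cv2.COLOR_RGB2HSV)
    in_=lambda c,r:(np.hypot(W[...,0]-c[0],W[...,1]-c[1])<r)
    H,S,V=[hsv[...,i].astype(int) for i in range(3)]
    for nm,m in {"greentop":(H>45)&(H<75)&(S>100)&in_((.447,.296),.05)&(W[...,2]>.03),
      "blue":(H>100)&(H<125)&(S>120)&in_((.44,-.037),.11)&(W[...,2]>.05),
      "orange":(H>10)&(H<25)&(S>110)&in_((.57,-.03),.09)&(W[...,2]>.045),
      "nest":(H>18)&(H<35)&(S>100)&in_((.504,-.035),.05)&(W[...,2]<.04),
      "rib":(V<70)&in_((.486,-.327),.06)&(W[...,2]>.012),
      "plate":in_((.486,-.327),.12)&(S<60)&(V>0)&(W[...,2]>.003)&(W[...,2]<.010),
      }.items():
        s=W[m]
        if len(s)<5: print(n,nm,len(s)); continue
        r=cv2.minAreaRect(s[:,:2].astype(np.float32)*1000)
        c=np.cov(s[:,:2].T); w,v=np.linalg.eigh(c)
        print(n,nm,len(s),"mean",s.mean(0).round(4),"rect",np.round(r[0],1),np.round(r[1],1),round(r[2],1),"major",round(np.degrees(np.arctan2(v[1,1],v[0,1])),1))
    u,v=proj(n,[.486,-.327,0]).astype(int); u2,v2=proj(n,[.447,.296,.03]).astype(int); u3,v3=proj(n,[.504,-.035,.05]).astype(int)
    for (x,y) in((u,v),(u2,v2),(u3,v3)):
        a.append(cv2.resize(p[y-35:y+35,x-35:x+35],(260,260),interpolation=cv2.INTER_CUBIC))
im=np.vstack([np.hstack(a[:3]),np.hstack(a[3:])]); cv2.imwrite("pics/crops.png",im[...,::-1])
E
```

```text
top cover 0.84 1536 zmed 0.0045 z95 0.0118 rect [ 485.5 -327.6] [153.4 136.3] 18.5 mean [ 0.4851 -0.3266]
top cover 0.84 54 zmed 0.0283 z95 0.0118 rect [ 503.2 -334.6] [47.5 84.2] 66.7 mean [ 0.4862 -0.3265]
top module 0.74 2216 zmed 0.0603 z95 0.067 rect [535.3 -32.5] [277.7 155.7] 3.3 mean [ 0.5427 -0.0321]
top lip 0.81 2051 zmed 0.0607 z95 0.067 rect [530.6 -32.9] [264.9 155.8] 3.1 mean [ 0.546  -0.0323]
top greentop 99 mean [0.4492 0.2936 0.0371] rect [449.6 293.8] [34.8 34.9] 55.9 major 131.1
top blue 512 mean [ 0.418  -0.0387  0.0653] rect [418.1 -38.8] [ 37.9 154.4] 3.2 major 93.3
top orange 143 mean [ 0.5798 -0.029   0.0614] rect [580.7 -30.7] [ 13.7 129.8] 3.1 major 92.5
top nest 69 mean [ 0.5054 -0.0346  0.0125] rect [504.2 -34.2] [49.7 53.4] 89.2 major 121.3
top rib 54 mean [ 0.4852 -0.3255  0.0275] rect [ 485.2 -325.5] [10.  58.6] 19.2 major 109.2
top plate 1252 mean [ 0.4857 -0.3265  0.0057] rect [ 483.7 -327.2] [232.3 234.7] 62.7 major -158.9
side green_cube 0.61 290 zmed 0.0376 z95 0.0397 rect [447.9 295.9] [39.1 38.8] 55.2 mean [0.4483 0.2976]
side green_cube 0.48 11 
[... 365 characters left out ...]
161.2] 3.5 mean [ 0.5389 -0.0207]
side lip 0.59 2684 zmed 0.0609 z95 0.0664 rect [530.8 -30.7] [264.9 161.2] 3.5 mean [ 0.5405 -0.0223]
side greentop 183 mean [0.4492 0.2955 0.038 ] rect [448.9 295.1] [33.  32.2] 52.9 major 64.5
side blue 520 mean [ 0.4191 -0.0329  0.0662] rect [419.3 -37.2] [ 36.1 156.6] 3.3 major 93.3
side orange 81 mean [ 0.578  -0.0316  0.0633] rect [578.4 -29.2] [  8.6 131.1] 3.7 major 93.2
side nest 59 mean [ 0.505  -0.046   0.0131] rect [504.6 -38. ] [53.1 49.7] 89.9 major 172.9
side rib 48 mean [ 0.4871 -0.32    0.024 ] rect [ 486.8 -322.2] [ 7.2 55. ] 19.1 major 109.5
side plate 1045 mean [ 0.4847 -0.3215  0.0054] rect [ 490.  -330.8] [232.9 219.4] 79.0 major -162.1
```

View pics/crops.png

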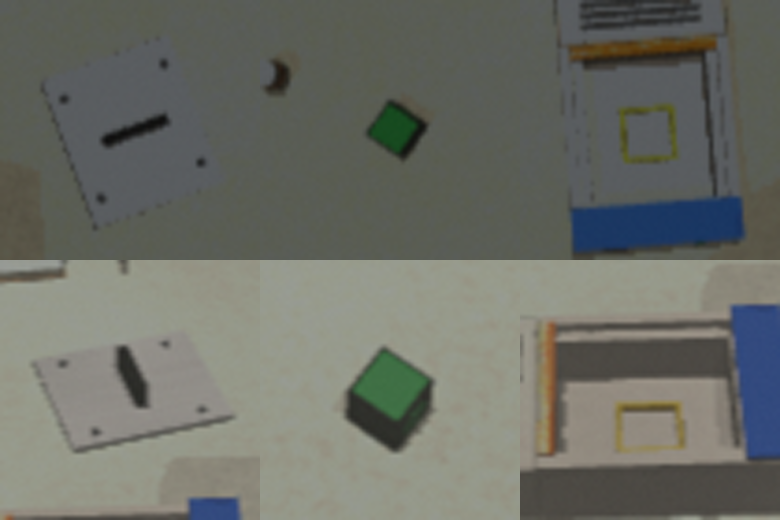

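Crop check: the plate at (363,197) is bare aluminium with a black rib, and the cube at (185,211) has a green top, so both choices stand. Module origin is about (0.504,-0.034), yaw 3.3°. Green cube is about (0.449,0.295), sides at 54.5°. Cover is about (0.486,-0.327), yaw 18.9°. I'll get the cube first.

Request:
jog_arm(commands=[{"travel": [0.027,0.03,0],"twist": [0,0,5],"hand": 0.0854},{"travel": [0.027,0.03,0],"twist": [0,0,5],"hand": 0.0854},{"travel": [0.027,0.03,0],"twist": [0,0,5],"hand": 0.0854},{"travel": [0.027,0.03,0],"twist": [0,0,5],"hand": 0.0854},{"travel": [0.027,0.03,0],"twist": [0,0,5],"hand": 0.0854}], newtons=40)

```text
time: 2.22
ee_pos: [0.2752, -0.4064, 0.2314]
ee_rot: [2.959, 1.055, 0.0]
wrist_force: [0.1, 0.2, 1.2]
width: 0.0856
grip_force: 0.0
```

Request:
jog_arm(commands=[{"travel": [0.027,0.03,0],"twist": [0,0,5],"hand": 0.0854},{"travel": [0.027,0.03,0],"twist": [0,0,5],"hand": 0.0854},{"travel": [0.027,0.03,0],"twist": [0,0,5],"hand": 0.0854},{"travel": [0.027,0.03,0],"twist": [0,0,0],"hand": 0.0854},{"travel": [0.027,0.03,0],"twist": [0,0,0],"hand": 0.0854}])

```text
time: 2.63
ee_pos: [0.4104, -0.2562, 0.2316]
ee_rot: [2.798, 1.427, 0.0]
wrist_force: [-0.7, -0.9, 0.2]
width: 0.0853
grip_force: 0.0
```

Request:
jog_arm(commands=[{"travel": [0.003,0.039,0],"twist": [0,0,0],"hand": 0.0854},{"travel": [0.003,0.039,0],"twist": [0,0,0],"hand": 0.0854},{"travel": [0.003,0.039,0],"twist": [0,0,0],"hand": 0.0854},{"travel": [0.003,0.039,0],"twist": [0,0,0],"hand": 0.0854},{"travel": [0.003,0.039,0],"twist": [0,0,0],"hand": 0.0854}])

```text
time: 3.05
ee_pos: [0.4242, -0.061, 0.2315]
ee_rot: [2.799, 1.426, 0.001]
wrist_force: [1.5, -0.2, 0.3]
width: 0.0858
grip_force: 0.0
```

Request:
jog_arm(commands=[{"travel": [0.003,0.039,0],"twist": [0,0,0],"hand": 0.0854},{"travel": [0.003,0.039,0],"twist": [0,0,0],"hand": 0.0854},{"travel": [0.003,0.039,0],"twist": [0,0,0],"hand": 0.0854},{"travel": [0.003,0.039,0],"twist": [0,0,0],"hand": 0.0854},{"travel": [0.003,0.039,0],"twist": [0,0,0],"hand": 0.0854}])

```text
time: 3.47
ee_pos: [0.4391, 0.1342, 0.2316]
ee_rot: [2.798, 1.427, 0.001]
wrist_force: [1.1, 0.2, 0.4]
width: 0.0853
grip_force: 0.0
```

Request:
jog_arm(commands=[{"travel": [0.002,0.032,-0.022],"twist": [0,0,0.5],"hand": 0.0854},{"travel": [0.002,0.032,-0.022],"twist": [0,0,0],"hand": 0.0854},{"travel": [0.002,0.032,-0.022],"twist": [0,0,0],"hand": 0.0854},{"travel": [0.002,0.032,-0.022],"twist": [0,0,0],"hand": 0.0854},{"travel": [0.002,0.032,-0.022],"twist": [0,0,0],"hand": 0.0854}])

```text
time: 3.88
ee_pos: [0.4492, 0.2939, 0.1204]
ee_rot: [2.792, 1.439, 0.001]
wrist_force: [1.2, -0.3, 0.7]
width: 0.0849
grip_force: 0.0
```

Request:
jog_arm(commands=[{"travel": [0,0,-0.036],"twist": [0,0,0],"hand": 0.0854},{"travel": [0,0,-0.036],"twist": [0,0,0],"hand": 0.0854},{"travel": [0,0,-0.034],"twist": [0,0,0],"hand": 0.07},{"travel": [0,0,-0.008],"twist": [0,0,0],"hand": 0.05},{"travel": [0,0,0],"twist": [0,0,0],"hand": 0.03}])

```text
time: 4.3
ee_pos: [0.4468, 0.2912, 0.0047]
ee_rot: [-2.792, -1.439, 0.01]
wrist_force: [-0.1, -0.4, -0.0]
width: 0.0516
grip_force: 0.0
```

Request:
jog_arm(commands=[{"travel": [0,0,0],"twist": [0,0,0],"hand": 0.02},{"travel": [0,0,0],"twist": [0,0,0],"hand": 0.02},{"travel": [0,0,0],"twist": [0,0,0],"hand": 0.02}])

```text
time: 4.55
ee_pos: [0.4515, 0.2928, 0.0099]
ee_rot: [2.792, 1.439, 0.007]
wrist_force: [-0.1, -0.2, -1.0]
width: 0.0374
grip_force: 43.6
```

Request:
jog_arm(commands=[{"travel": [0,0,0],"twist": [0,0,0],"hand": 0.02},{"travel": [0,0,0.03],"twist": [0,0,0],"hand": 0.02},{"travel": [0,0,0.04],"twist": [0,0,0],"hand": 0.02},{"travel": [0,0,0.04],"twist": [0,0,0],"hand": 0.02},{"travel": [0,0,0.03],"twist": [0,0,0],"hand": 0.02}])

```text
time: 4.97
ee_pos: [0.4506, 0.2926, 0.1518]
ee_rot: [2.792, 1.439, 0.008]
wrist_force: [1.8, 0.2, -0.7]
width: 0.0372
grip_force: 43.6
```

Request:
jog_arm(commands=[{"travel": [0,-0.04,0],"twist": [0,0,6.5],"hand": 0.02},{"travel": [0.002,-0.04,0],"twist": [0,0,6.5],"hand": 0.02},{"travel": [0.003,-0.04,0],"twist": [0,0,6.5],"hand": 0.02},{"travel": [0.01,-0.04,0],"twist": [0,0,6.5],"hand": 0.02},{"travel": [0.01,-0.04,0],"twist": [0,0,6.5],"hand": 0.02}])

```text
time: 5.38
ee_pos: [0.4731, 0.1028, 0.1486]
ee_rot: [2.308, 2.129, 0.003]
wrist_force: [0.9, 0.7, -0.6]
width: 0.0371
grip_force: 43.7
```

Request:
jog_arm(commands=[{"travel": [0.01,-0.04,0],"twist": [0,0,6.3],"hand": 0.02},{"travel": [0.01,-0.04,0],"twist": [0,0,0],"hand": 0.02},{"travel": [0.008,-0.04,0],"twist": [0,0,0],"hand": 0.02},{"travel": [0,0,0],"twist": [0,0,0],"hand": 0.02},{"travel": [0,0,0],"twist": [0,0,0],"hand": 0.02}])

```text
time: 5.8
ee_pos: [0.5012, -0.0156, 0.1484]
ee_rot: [2.205, 2.235, 0.002]
wrist_force: [0.6, 0.3, -0.7]
width: 0.0373
grip_force: 43.7
```

```bash
python3 - <<'E'
from h import *
a=[];tcp=sensors.get_obs()["ee_pos"]; print(tcp,sensors.get_obs()["ee_rot"])
for n in("top","side"):
    p,d=snap(n)
    print(n,[(np.round(m["at"],4),round(m["score"],2)) for m in mark_of(n,"green_cube")])
    for t in("nest","home"): print(t,[(np.round(m["at"],4),round(m["score"],2)) for m in mark_of(n,t)][:2])
    W=cloud(n,d)
    for o in outline_of(n,"green_cube")[:2]:
        P=W[o["region"]]; P=P[np.isfinite(P[:,0])]; print(n,"reg",len(P),round(o["score"],2),np.percentile(P,[2,50,98],axis=0).round(4).tolist())
    u,v=proj(n,tcp).astype(int); a.append(cv2.resize(p[max(v-40,0):v+40,u-40:u+40],(400,400),interpolation=cv2.INTER_CUBIC))
cv2.imwrite("pics/g1.png",np.hstack(a)[...,::-1])
E
```

```text
[ 0.50118306 -0.01564224  0.14842816] [2.20539561e+00 2.23505838e+00 1.60057326e-03]
top [(array([ 0.5099, -0.0307,  0.0553]), 0.44)]
nest [(array([ 0.5041, -0.0346,  0.0082]), 0.89)]
home [(array([ 0.5076, -0.0322,  0.0574]), 0.58)]
top reg 1501 0.42 [[0.4123, -0.3968, -0.0029], [0.4849, -0.3273, 0.0048], [0.5594, -0.2569, 0.0271]]
top reg 1802 0.18 [[0.4008, -0.1129, -0.0004], [0.5947, -0.0315, 0.0601], [0.6701, 0.0401, 0.0713]]
side [(array([ 0.5032, -0.0129,  0.1365]), 0.73)]
nest [(array([ 0.5028, -0.0342,  0.0108]), 0.88)]
home [(array([ 0.504 , -0.0313,  0.0533]), 0.94), (array([ 0.4862, -0.323 ,  0.0021]), 0.51)]
side reg 320 0.88 [[0.4819, -0.0248, 0.1401], [0.4998, 0.0079, 0.1743], [0.5176, 0.0119, 0.179]]
```

View pics/g1.png

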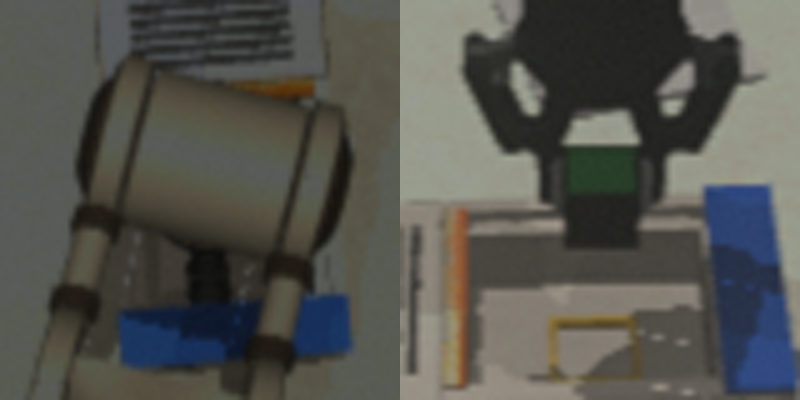

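The cube is held upright above the bay; the side crop shows it at about (600,195) with the nest below at (593,350). I'll measure its y offset in the hand more precisely.

```bash
python3 - <<'E'
from h import *
tcp=sensors.get_obs()["ee_pos"]
n="side"; p,d=snap(n); W=cloud(n,d); hsv=cv2.cvtColor(p,cv2.COLOR_RGB2HSV).astype(int)
o=outline_of(n,"green_cube")[0]; P=W[o["region"]]
top=W[o["region"]&(hsv[...,0]>45)&(hsv[...,0]<80)&(hsv[...,1]>90)]
top=top[top[:,2]>.172]; f=P[(P[:,2]<.168)]
print("tcp",tcp,"top",len(top),np.percentile(top,[3,50,97],axis=0).round(4).tolist())
print("face",len(f),np.percentile(f,[5,50,95],axis=0).round(4).tolist(), "bottom",P[:,2].min())
A=np.c_[f[:,0],np.ones(len(f))]; print("face slope",np.polyfit(f[:,0],f[:,1],1))
m=(hsv[...,0]>18)&(hsv[...,0]<35)&(hsv[...,1]>90)&(np.hypot(W[...,0]-.504,W[...,1]+.035)<.05)&(W[...,2]<.03)
v,u=np.nonzero(m); print("nest px",np.percentile(u,[1,99]),np.percentile(v,[1,99]))
# project nest square hypothesis
for oy in(-.032,-.034,-.036):
    c,s=np.cos(.0576),np.sin(.0576)
    q=[proj(n,[.5037+c*x-s*y,oy+s*x+c*y,.014]).tolist() for x in(-.0235,.0235) for y in(-.0235,.0235)]; print(oy,q)
print([(np.round(m["at"],4),round(m["score"],2)) for m in mark_of(n,"green_cube")])
E
```

```text
tcp [ 0.50039534 -0.01294577  0.14733392] top 25 [[0.4875, -0.0225, 0.175], [0.5, -0.0175, 0.1769], [0.5151, 0.0009, 0.179]]
face 153 [[0.4797, -0.0906, 0.0369], [0.4977, 0.0089, 0.1519], [0.5173, 0.0113, 0.1667]] bottom 0.03368236110858858
face slope [ 0.56099221 -0.28074503]
nest px [245. 262.] [181. 193.]
-0.032 [[261.0, 182.0], [262.0, 194.0], [245.0, 182.0], [246.0, 194.0]]
-0.034 [[261.0, 181.0], [262.0, 193.0], [245.0, 182.0], [246.0, 194.0]]
-0.036 [[261.0, 181.0], [262.0, 193.0], [245.0, 181.0], [246.0, 193.0]]
[(array([ 0.4998, -0.0159,  0.1388]), 0.65)]
```

```bash
python3 - <<'E'
from h import *
n="side"
for k in range(4):
    p,d=snap(n); W=cloud(n,d); tcp=sensors.get_obs()["ee_pos"]
    r=(abs(W[...,0]-.501)<.012)&(W[...,2]>.143)&(W[...,2]<.168)&(abs(W[...,1])<.03)
    f=W[r]; s,c=np.polyfit(f[:,0]-.501,f[:,1],1)
    R=(W[...,2]>.143)&(W[...,2]<.166)&(abs(W[...,1]-.01)<.008)
    print("tcp",tcp.round(4),len(f),"face y",np.median(f[:,1]).round(4),"slope",s.round(3),"x",W[R][:,0].min().round(4),W[R][:,0].max().round(4),sensors.get_obs()["qd"].round(3))
# module guide faces/outer in side depth: front outer wall y, body top z
r=(abs(W[...,0]-.504)<.03)&(W[...,1]>.02)&(W[...,1]<.06)&(W[...,2]>.015)&(W[...,2]<.05)
f=W[r]; print("module +y wall",np.median(f[:,1]),np.polyfit(f[:,0]-.504,f[:,1],1))
E
```

```text
tcp [ 0.5005 -0.0134  0.1473] 68 face y 0.0088 slope 0.065 x 0.0601 0.5175 [-0.003  0.001  0.001 -0.001  0.001  0.001]
tcp [ 0.5005 -0.0135  0.1473] 71 face y 0.0088 slope 0.04 x 0.0612 0.5174 [-0.003 -0.001  0.    -0.    -0.001 -0.002]
tcp [ 0.5005 -0.0135  0.1474] 72 face y 0.0084 slope 0.012 x 0.0594 0.5175 [-0.003  0.001  0.001  0.001  0.    -0.001]
tcp [ 0.5005 -0.0136  0.1473] 72 face y 0.009 slope -0.002 x 0.0594 0.5175 [-0.001  0.001 -0.001 -0.    -0.001  0.002]
module +y wall 0.04442379488753612 [0.07424146 0.04433358]
```

Request:
jog_arm(commands=[{"travel": [0.004,-0.0235,0],"twist": [0,0,2.5],"hand": 0.02},{"travel": [0,0,-0.02],"twist": [0,0,0],"hand": 0.02},{"travel": [0,0,-0.02],"twist": [0,0,0],"hand": 0.02},{"travel": [0,0,0],"twist": [0,0,0],"hand": 0.02},{"travel": [0,0,0],"twist": [0,0,0],"hand": 0.02}])

```text
time: 7.07
ee_pos: [0.5035, -0.0368, 0.1065]
ee_rot: [-2.151, -2.286, 0.002]
wrist_force: [-0.2, 0.2, -0.3]
width: 0.0375
grip_force: 43.7
```

```bash
python3 - <<'E'
from h import *
n="side"
for k in range(2):
    p,d=snap(n); o=sensors.get_obs(); W=cloud(n,d); tcp=o["ee_pos"]
    r=(abs(W[...,0]-.504)<.012)&(W[...,2]>.105)&(W[...,2]<.127)&(abs(W[...,1]+.015)<.03)
    f=W[r]; R=(W[...,2]>.105)&(W[...,2]<.127)&(abs(W[...,1]+.014)<.008)&(abs(W[...,0]-.5)<.05)
    print("tcp",tcp.round(4),o["ee_rot"].round(3),len(f),"face y",np.median(f[:,1]).round(4),"x",W[R][:,0].min().round(4),W[R][:,0].max().round(4))
print([(np.round(m["at"],4),round(m["score"],2)) for t in("green_cube","nest") for m in mark_of(n,t)[:1]])
E
```

```text
tcp [ 0.5045 -0.037   0.1077] [-2.152 -2.288  0.   ] 56 face y -0.0146 x 0.484 0.5211
tcp [ 0.5052 -0.0372  0.1084] [2.151e+00 2.288e+00 1.000e-03] 57 face y -0.015 x 0.484 0.521
[(array([ 0.5035, -0.0372,  0.0996]), 0.59), (array([ 0.5037, -0.0319,  0.0085]), 0.77)]
```

Request:
jog_arm(commands=[{"travel": [0,0,-0.025],"twist": [0,0,0],"hand": 0.02},{"travel": [0,0,-0.025],"twist": [0,0,0],"hand": 0.02},{"travel": [0,0,-0.02],"twist": [0,0,0],"hand": 0.02},{"travel": [0,0,-0.008],"twist": [0,0,0],"hand": 0.02},{"travel": [0,0,0],"twist": [0,0,0],"hand": 0.02}])

```text
time: 7.68
ee_pos: [0.5033, -0.0366, 0.0281]
ee_rot: [-2.15, -2.287, 0.002]
wrist_force: [-0.6, -0.6, -0.6]
width: 0.0375
grip_force: 43.7
```

Request:
jog_arm(commands=[{"travel": [0,0,-0.006],"twist": [0,0,0],"hand": 0.02},{"travel": [0,0,-0.004],"twist": [0,0,0],"hand": 0.02},{"travel": [0,0,-0.002],"twist": [0,0,0],"hand": 0.02},{"travel": [0,0,0],"twist": [0,0,0],"hand": 0.02}])

```text
time: 8.02
ee_pos: [0.5048, -0.0371, 0.0177]
ee_rot: [2.152, 2.288, 0.0]
wrist_force: [0.4, 0.1, -0.5]
width: 0.0374
grip_force: 43.7
```

Request:
jog_arm(commands=[{"travel": [0,0,-0.0015],"twist": [0,0,0],"hand": 0.02},{"travel": [0,0,0],"twist": [0,0,0],"hand": 0.02},{"travel": [0,0,0],"twist": [0,0,0],"hand": 0.02}])

```text
time: 8.27
ee_pos: [0.5052, -0.0373, 0.0167]
ee_rot: [2.151, 2.288, 0.001]
wrist_force: [-0.7, 0.5, 5.0]
width: 0.0374
grip_force: 44.2
```

```bash
python3 - <<'E'
from h import *
n="side"; p,d=snap(n); o=sensors.get_obs(); print(o["ee_pos"],o["wrist_force"])
u,v=proj(n,o["ee_pos"]).astype(int); cv2.imwrite("pics/g2.png",cv2.resize(p[v-30:v+30,u-30:u+30],(480,480),interpolation=cv2.INTER_CUBIC)[...,::-1])
W=cloud(n,d); r=(abs(W[...,0]-.504)<.012)&(W[...,2]>.016)&(W[...,2]<.04)&(abs(W[...,1]+.015)<.01)
print("face",np.median(W[r][:,1]))
print([(np.round(m["at"],4),round(m["score"],2)) for t in("green_cube","nest") for m in mark_of(n,t)[:1]])
E
```

```text
[ 0.50520243 -0.03728651  0.01671255] [-1.28714135  0.06295805  6.30790054]
face -0.015262417141745865
[(array([ 0.5062, -0.0351,  0.0013]), 0.8), (array([ 0.5055, -0.0308,  0.0106]), 0.7)]
```

View pics/g2.png

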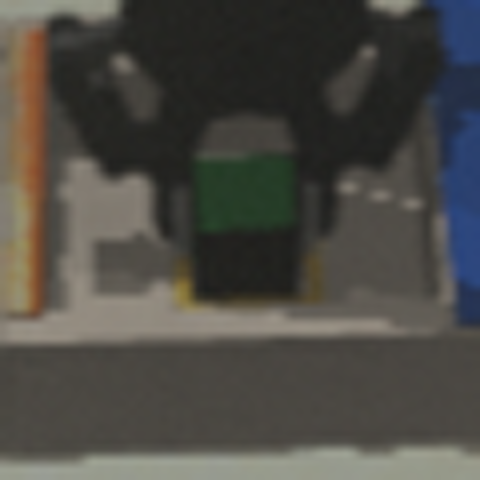

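The crop shows the cube at (245,225) seated inside the yellow ribs, with yellow visible evenly on both sides. Contact came at the expected height, so I'm releasing it and moving to the cover.

Request:
jog_arm(commands=[{"travel": [0,0,0],"twist": [0,0,0],"hand": 0.06},{"travel": [0,0,0],"twist": [0,0,0],"hand": 0.06},{"travel": [0,0,0.005],"twist": [0,0,0],"hand": 0.06},{"travel": [0,0,0.03],"twist": [0,0,0],"hand": 0.06},{"travel": [0,0,0.04],"twist": [0,0,0],"hand": 0.06}])

```text
time: 8.83
ee_pos: [0.5011, -0.0361, 0.0884]
ee_rot: [-2.147, -2.283, 0.006]
wrist_force: [1.4, -0.8, 0.5]
width: 0.0602
grip_force: 0.0
```

Request:
jog_arm(commands=[{"travel": [0,0,0.04],"twist": [0,0,0],"hand": 0.06},{"travel": [-0.002,-0.036,0],"twist": [0,0,4],"hand": 0.06},{"travel": [-0.002,-0.036,0],"twist": [0,0,4],"hand": 0.06},{"travel": [-0.002,-0.036,0],"twist": [0,0,4],"hand": 0.06},{"travel": [-0.002,-0.036,0],"twist": [0,0,3.4],"hand": 0.05}])

```text
time: 9.25
ee_pos: [0.4963, -0.1824, 0.1315]
ee_rot: [1.82, 2.559, 0.0]
wrist_force: [-0.8, -0.4, -0.4]
width: 0.0503
grip_force: 0.0
```

Request:
jog_arm(commands=[{"travel": [-0.003,-0.036,0],"twist": [0,0,0],"hand": 0.05},{"travel": [-0.003,-0.036,0],"twist": [0,0,0],"hand": 0.05},{"travel": [-0.003,-0.036,0],"twist": [0,0,0],"hand": 0.05},{"travel": [-0.002,-0.036,0],"twist": [0,0,0],"hand": 0.05},{"travel": [0,0,0],"twist": [0,0,0],"hand": 0.05}])

```text
time: 9.67
ee_pos: [0.4846, -0.3313, 0.1316]
ee_rot: [1.831, 2.549, -0.004]
wrist_force: [-0.5, 0.8, -0.3]
width: 0.0504
grip_force: 0.0
```

```bash
python3 - <<'E'
from m import *
n="side"; p,d=snap(n); o=sensors.get_obs(); print(o["ee_pos"],o["ee_rot"])
W=cloud(n,d); s=np.c_[W[...,0]-.504,W[...,1]+.034]; 
t=W[(np.abs(W[...,0]-.504)<.03)&(np.abs(W[...,1]+.034)<.03)&(W[...,2]>.038)]
print("cube top",len(t),np.median(t[:,2]),cv2.minAreaRect((t[:,:2]*1000).astype(np.float32)))
snap("top")
for n in("side","top"): print([(np.round(m["at"],4),round(m["score"],2)) for t in("green_cube","cover") for m in mark_of(n,t)[:2]])
E
```

```text
[ 0.48491192 -0.32816348  0.13117033] [ 1.83097176e+00  2.55152580e+00 -8.47127890e-04]
cube top 163 0.04562148738167604 ((503.9783935546875, -33.271217346191406), (36.746639251708984, 43.531734466552734), 1.4172706604003906)
[(array([ 0.5056, -0.0366,  0.0072]), 0.75), (array([ 0.24  , -0.2874,  0.    ]), 0.89), (array([ 0.4879, -0.3251,  0.0026]), 0.71)]
[(array([ 0.5041, -0.0305,  0.0061]), 0.6), (array([ 0.4883, -0.3284,  0.0007]), 0.72), (array([ 0.2461, -0.2898, -0.0016]), 0.59)]
```

The cube top is at z 0.0456, so it is seated. Next I descend on the cover's rib.

Request:
jog_arm(commands=[{"travel": [0.001,0.0015,-0.036],"twist": [0,0,0],"hand": 0.05},{"travel": [0,0,-0.036],"twist": [0,0,0],"hand": 0.05},{"travel": [0,0,-0.03],"twist": [0,0,0],"hand": 0.05},{"travel": [0,0,-0.016],"twist": [0,0,0],"hand": 0.05},{"travel": [0,0,-0.005],"twist": [0,0,0],"hand": 0.03}])

```text
time: 10.38
ee_pos: [0.4845, -0.3201, 0.0041]
ee_rot: [-1.82, -2.552, -0.002]
wrist_force: [0.2, 1.1, 0.2]
width: 0.0392
grip_force: 0.0
```

Request:
jog_arm(commands=[{"travel": [0,0,0],"twist": [0,0,0],"hand": 0.02},{"travel": [0,0,0],"twist": [0,0,0],"hand": 0.015},{"travel": [0,0,0],"twist": [0,0,0],"hand": 0.0},{"travel": [0,0,0],"twist": [0,0,0],"hand": 0.0},{"travel": [0,0,0],"twist": [0,0,0],"hand": 0.0}], newtons=80)

```text
time: 10.8
ee_pos: [0.4877, -0.3243, 0.0099]
ee_rot: [1.824, 2.554, -0.0]
wrist_force: [0.5, 2.3, 6.6]
width: 0.0083
grip_force: 80.7
```

Request:
jog_arm(commands=[{"travel": [0,0,0.01],"twist": [0,0,0],"hand": 0.0},{"travel": [0,0,0.03],"twist": [0,0,0],"hand": 0.0},{"travel": [0,0,0.04],"twist": [0,0,0],"hand": 0.0},{"travel": [0,0,0.04],"twist": [0,0,0],"hand": 0.0},{"travel": [0,0,0.03],"twist": [0,0,0],"hand": 0.0}])

```text
time: 11.22
ee_pos: [0.4869, -0.3241, 0.1618]
ee_rot: [1.824, 2.553, -0.001]
wrist_force: [0.1, -1.2, -3.0]
width: 0.0083
grip_force: 79.5
```

Request:
jog_arm(commands=[{"travel": [0.004,0.03,0],"twist": [0,0,-4],"hand": 0.0},{"travel": [0.004,0.03,0],"twist": [0,0,-4],"hand": 0.0},{"travel": [0.004,0.03,0],"twist": [0,0,-4],"hand": 0.0},{"travel": [0.004,0.03,0],"twist": [0,0,-3.4],"hand": 0.0},{"travel": [0.004,0.03,0],"twist": [0,0,0],"hand": 0.0}])

```text
time: 11.63
ee_pos: [0.506, -0.1722, 0.1582]
ee_rot: [-2.156, -2.285, 0.0]
wrist_force: [1.0, 0.2, -3.4]
width: 0.0079
grip_force: 79.5
```

Request:
jog_arm(commands=[{"travel": [0.004,0.03,0],"twist": [0,0,0],"hand": 0.0},{"travel": [0.004,0.03,0],"twist": [0,0,0],"hand": 0.0},{"travel": [0.004,0.03,0],"twist": [0,0,0],"hand": 0.0},{"travel": [0.003,0.03,0],"twist": [0,0,0],"hand": 0.0},{"travel": [0.001,0.015,0],"twist": [0,0,0],"hand": 0.0}])

```text
time: 12.05
ee_pos: [0.522, -0.0354, 0.158]
ee_rot: [-2.149, -2.29, -0.001]
wrist_force: [0.5, 0.4, -2.9]
width: 0.0078
grip_force: 79.4
```

Request:
jog_arm(commands=[{"travel": [0,0,0],"twist": [0,0,0],"hand": 0.0},{"travel": [0,0,0],"twist": [0,0,0],"hand": 0.0},{"travel": [0,0,0],"twist": [0,0,0],"hand": 0.0}])

```text
time: 12.3
ee_pos: [0.5224, -0.0393, 0.1581]
ee_rot: [2.152, 2.288, -0.001]
wrist_force: [0.3, -0.1, -3.6]
width: 0.0078
grip_force: 79.4
```

```bash
cat > plate.py <<'E'
from h import *
from scipy.spatial.transform import Rotation as Ro
YAW=.0576; O=np.array([.5037,-.0337,0]); M=Ro.from_euler("z",YAW)
def state():
    o=sensors.get_obs(); R=Ro.from_rotvec(o["ee_rot"]).as_matrix()
    print("t",round(o["time"],2),"TCP mod mm",(M.inv().apply(o["ee_pos"]-O)*1000).round(1),"toolz mod",M.inv().apply(R[:,2]).round(4),"tooly mod",M.inv().apply(R[:,1]*np.sign(R[0,1])).round(4),"F",M.inv().apply(o["wrist_force"]).round(1),"w",round(o["width"],4)); return o
def plate(n,f=None):
    p,d=snap(n); o=state(); W=cloud(n,d); Q=M.inv().apply((W-O).reshape(-1,3)).reshape(W.shape)*1000
    t=M.inv().apply(o["ee_pos"]-O)*1000
    for k in outline_of(n,"cover")[:3]:
        R=k["region"]&(Q[...,2]>45)&(np.hypot(Q[...,0]-t[0],Q[...,1]-t[1])<105)&(abs(Q[...,2]-t[2])<45)
        if R.sum()<100: continue
        R=cv2.erode(R.astype(np.uint8),np.ones((1,1)))>0
        P=Q[R]; A=np.c_[P[:,:2],np.ones(len(P))]; w=np.ones(len(P),bool)
        for _ in range(8):
            c=np.linalg.lstsq(A[w],P[w,2],rcond=None)[0]; w=abs(P[:,2]-A@c)<4
        P=P[w]; r=cv2.minAreaRect(P[:,:2].astype(np.float32))
        e=[np.percentile(P[:,i],[0.5,99.5]).round(1).tolist() for i in(0,1)]
        print(n,round(k["score"],2),len(P),"rect",np.round(r[0],1),np.round(r[1],1),round(r[2],2),"ext",e,"slope x,y",c[:2].round(3),"top z at tcp",round(c[:2]@t[:2]+c[2],1)); break
    if f:
        u,v=proj(n,o["ee_pos"]).astype(int); cv2.imwrite("pics/"+f,cv2.resize(p[v-50:v+50,u-60:u+60],(720,600),interpolation=cv2.INTER_CUBIC)[...,::-1])
E
python3 -c "
from plate import *
plate('side','c1.png'); plate('top'); plate('side')"
```

```text
t 12.35 TCP mod mm [ 18.3  -6.9 158. ] toolz mod [ 0.e+00 -5.e-04 -1.e+00] tooly mod [1.     0.0027 0.    ] F [-0.1 -0.8 -2.7] w 0.0082
side 0.62 1625 rect [17.5 -5.8] [149.7 129. ] 0.17 ext [[-56.7, 91.7], [-69.2, 57.8]] slope x,y [-0.    -0.001] top z at tcp 153.3
t 12.45 TCP mod mm [ 18.3  -7.  157.9] toolz mod [-0.e+00 -3.e-04 -1.e+00] tooly mod [ 1.      0.0022 -0.    ] F [-0.4 -0.5 -3.7] w 0.0081
top 0.67 359 rect [-24.2   2.5] [102.3  67.2] 85.41 ext [[-57.3, 9.0], [-48.1, 54.5]] slope x,y [-0.014  0.01 ] top z at tcp 151.8
t 12.55 TCP mod mm [ 18.4  -6.8 157.9] toolz mod [-1.e-04 -1.e-04 -1.e+00] tooly mod [ 1.0e+00  2.3e-03 -1.0e-04] F [-0.4  0.  -3.9] w 0.0081
side 0.57 1599 rect [16.4 -7. ] [134.3 149.6] 88.65 ext [[-56.4, 91.3], [-70.4, 57.7]] slope x,y [0.001 0.   ] top z at tcp 153.2
```

View pics/c1.png

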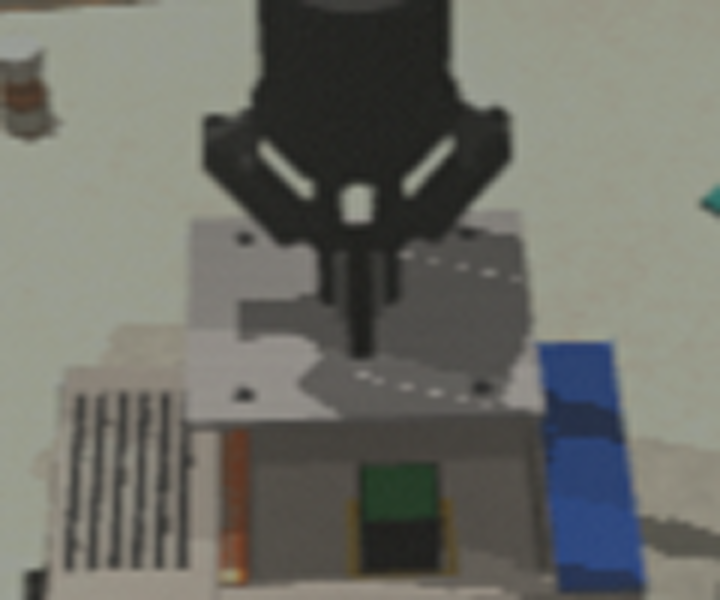

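The side crop shows the flat plate hovering over the bay at (360,320), lip end towards the blue lip at (590,460), and the cube in its nest at (400,515). Next: shift y by +6 mm, tip 0.15 rad and come down.

Request:
jog_arm(commands=[{"travel": [-0.006,0.0057,0],"twist": [0.25,-4.3,0],"hand": 0.0},{"travel": [0,0,0],"twist": [0.25,-4.3,0],"hand": 0.0},{"travel": [0,0,-0.03],"twist": [0,0,0],"hand": 0.0},{"travel": [0,0,-0.03],"twist": [0,0,0],"hand": 0.0},{"travel": [0,0,-0.011],"twist": [0,0,0],"hand": 0.0}])

```text
time: 13.02
ee_pos: [0.5134, -0.0323, 0.0831]
ee_rot: [2.083, 2.214, 0.162]
wrist_force: [-0.8, 0.6, -3.6]
width: 0.0079
grip_force: 79.4
```

Request:
jog_arm(commands=[{"travel": [0,0,0],"twist": [0,0,0],"hand": 0.0},{"travel": [0,0,0],"twist": [0,0,0],"hand": 0.0},{"travel": [0,0,0],"twist": [0,0,0],"hand": 0.0}])

```text
time: 13.27
ee_pos: [0.518, -0.0334, 0.0886]
ee_rot: [2.076, 2.208, 0.168]
wrist_force: [0.2, 0.5, -1.9]
width: 0.0082
grip_force: 79.4
```

```bash
python3 -c "
from plate import *
plate('side','c2.png'); plate('side')
for n in('edge_a','edge_b','lip'): print(n,[((M.inv().apply(np.array(m['at'])-O)*1000).round(1),round(m['score'],2)) for m in mark_of('side',n)][:4])"
```

```text
t 13.32 TCP mod mm [14.5 -0.6 88.9] toolz mod [ 0.1531 -0.0012 -0.9882] tooly mod [0.9882 0.0039 0.1531] F [ 1.1 -0.1 -2.1] w 0.008
side 0.72 1523 rect [14.3 -1.5] [148.6 132.6] 0.3 ext [[-59.4, 88.1], [-65.5, 63.9]] slope x,y [0.153 0.   ] top z at tcp 84.0
t 13.42 TCP mod mm [14.2 -0.4 88.6] toolz mod [ 0.1526 -0.0011 -0.9883] tooly mod [0.9883 0.0039 0.1526] F [-0.   0.6 -3.5] w 0.0078
side 0.68 701 rect [14.2  8.5] [146.  208.4] 89.09 ext [[-88.9, 117.9], [-61.8, 79.9]] slope x,y [-0.025 -0.027] top z at tcp 63.2
edge_a [(array([-228.3, -299.5,   -4.2]), 0.93), (array([-61.3,  -3.1,  67.5]), 0.78), (array([-324.6, -185.4,   -0.9]), 0.69), (array([86.3, -3.2, 90.9]), 0.65)]
edge_b [(array([-228.3, -299.5,   -4.2]), 0.93), (array([-61.3,  -3.1,  67.5]), 0.78), (array([-324.6, -185.4,   -0.9]), 0.69), (array([86.3, -3.2, 90.9]), 0.65)]
lip [(array([-69.3,  -1. ,  64. ]), 0.83)]
```

View pics/c2.png

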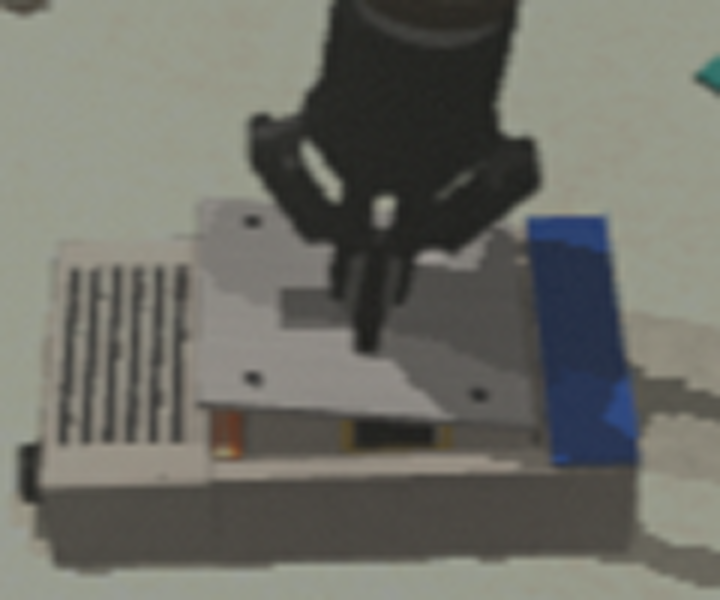

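Plate is tipped 0.153 rad, its low edge just clear of the lip (right edge at about (540,420), lip from 550) and centred in y. Lowering slowly.

Request:
jog_arm(commands=[{"travel": [-0.001,0.0005,-0.004],"twist": [0,0,-0.1],"hand": 0.0},{"travel": [0,0,-0.004],"twist": [0,0,0],"hand": 0.0},{"travel": [0,0,-0.003],"twist": [0,0,0],"hand": 0.0},{"travel": [0,0,-0.002],"twist": [0,0,0],"hand": 0.0},{"travel": [0,0,0],"twist": [0,0,0],"hand": 0.0}])

```text
time: 14.03
ee_pos: [0.515, -0.0322, 0.073]
ee_rot: [2.081, 2.209, 0.165]
wrist_force: [-0.1, 0.7, -2.7]
width: 0.0082
grip_force: 79.6
```

Request:
jog_arm(commands=[{"travel": [0,0,-0.0015],"twist": [0,0,0],"hand": 0.0},{"travel": [0,0,0],"twist": [0,0,0],"hand": 0.0},{"travel": [0,0,0],"twist": [0,0,0],"hand": 0.0}])

```text
time: 14.28
ee_pos: [0.5156, -0.0323, 0.0725]
ee_rot: [2.08, 2.208, 0.166]
wrist_force: [0.1, 0.3, -1.2]
width: 0.008
grip_force: 79.8
```

```bash
python3 -c "
from plate import *
plate('side'); snap('side'); state()"
```

```text
t 14.33 TCP mod mm [11.9  0.7 72.5] toolz mod [ 1.498e-01 -2.000e-04 -9.887e-01] tooly mod [0.9887 0.002  0.1498] F [-1.5  1.1 -0.9] w 0.008
side 0.74 1444 rect [11.7  1.9] [133.9 148.1] 88.94 ext [[-61.2, 85.7], [-62.1, 65.7]] slope x,y [0.147 0.001] top z at tcp 67.9
t 14.43 TCP mod mm [11.9  0.7 72.5] toolz mod [ 1.499e-01 -2.000e-04 -9.887e-01] tooly mod [0.9887 0.0019 0.1499] F [-0.6  0.6 -1.2] w 0.0084
```

Request:
jog_arm(commands=[{"travel": [0,-0.001,0.001],"twist": [0,0,-0.1],"hand": 0.0},{"travel": [-0.004,-0.0002,0],"twist": [0,0,0],"hand": 0.0},{"travel": [-0.004,-0.0002,0],"twist": [0,0,0],"hand": 0.0},{"travel": [-0.003,-0.0002,0],"twist": [0,0,0],"hand": 0.0},{"travel": [0,0,0],"twist": [0,0,0],"hand": 0.0}])

```text
time: 14.85
ee_pos: [0.5044, -0.0341, 0.0735]
ee_rot: [2.082, 2.205, 0.167]
wrist_force: [2.4, -0.3, -4.2]
width: 0.008
grip_force: 79.5
```

Request:
jog_arm(commands=[{"travel": [0,0,0],"twist": [0,0,0],"hand": 0.0},{"travel": [0,0,0],"twist": [0,0,0],"hand": 0.0}])

```text
time: 15.02
ee_pos: [0.5045, -0.034, 0.0734]
ee_rot: [2.082, 2.206, 0.166]
wrist_force: [2.2, -0.1, -2.5]
width: 0.0076
grip_force: 79.5
```

```bash
python3 -c "
from plate import *
plate('side')"
```

```text
t 15.07 TCP mod mm [ 0.8 -0.4 73.4] toolz mod [ 1.499e-01 -6.000e-04 -9.887e-01] tooly mod [9.887e-01 3.000e-04 1.499e-01] F [ 1.   0.1 -2.9] w 0.008
side 0.7 1412 rect [ 3.8 -1.4] [135.  141.5] 89.21 ext [[-66.3, 72.9], [-65.1, 64.6]] slope x,y [0.153 0.001] top z at tcp 68.8
```

The edge is under the lip and touching the bar. Pushing on.

Request:
jog_arm(commands=[{"travel": [-0.003,-0.0002,0],"twist": [0,0,0],"hand": 0.0},{"travel": [-0.003,-0.0002,0],"twist": [0,0,0],"hand": 0.0},{"travel": [-0.003,-0.0002,0],"twist": [0,0,0],"hand": 0.0},{"travel": [-0.001,0,0],"twist": [0,0,0],"hand": 0.0},{"travel": [0,0,0],"twist": [0,0,0],"hand": 0.0}])

```text
time: 15.53
ee_pos: [0.4962, -0.0346, 0.0744]
ee_rot: [2.08, 2.202, 0.17]
wrist_force: [7.2, 3.3, -5.0]
width: 0.0079
grip_force: 79.2
```

Request:
jog_arm(commands=[{"travel": [0,0,0],"twist": [0,0,0],"hand": 0.0},{"travel": [0,0,0],"twist": [0,0,0],"hand": 0.0}])

```text
time: 15.7
ee_pos: [0.4962, -0.0347, 0.0743]
ee_rot: [2.08, 2.203, 0.17]
wrist_force: [6.8, 2.3, -4.2]
width: 0.008
grip_force: 79.3
```

```bash
python3 -c "
from plate import *
plate('side')"
```

```text
t 15.75 TCP mod mm [-7.6 -0.5 74.3] toolz mod [ 0.1543 -0.001  -0.988 ] tooly mod [ 9.880e-01 -5.000e-04  1.543e-01] F [ 6.7  2.6 -5.2] w 0.0081
side 0.96 1298 rect [-1.1 -2. ] [135.  131.4] 89.88 ext [[-66.3, 64.6], [-65.2, 64.6]] slope x,y [0.164 0.001] top z at tcp 69.6
```

Request:
jog_arm(commands=[{"travel": [0,0,-0.002],"twist": [-0.09,1.5,0],"hand": 0.0},{"travel": [0,0,-0.002],"twist": [-0.09,1.5,0],"hand": 0.0},{"travel": [0,0,-0.002],"twist": [-0.09,1.5,0],"hand": 0.0},{"travel": [0,0,0],"twist": [0,0,0],"hand": 0.0},{"travel": [0,0,0],"twist": [0,0,0],"hand": 0.0}])

```text
time: 16.22
ee_pos: [0.4969, -0.0346, 0.0684]
ee_rot: [2.119, 2.244, 0.085]
wrist_force: [6.9, 2.2, -3.8]
width: 0.008
grip_force: 79.4
```

```bash
python3 -c "
from plate import *
plate('side')"
```

```text
t 16.27 TCP mod mm [-6.9 -0.5 68.4] toolz mod [ 0.0773 -0.0012 -0.997 ] tooly mod [ 9.97e-01 -3.00e-04  7.73e-02] F [ 7.8  1.9 -3.5] w 0.0077
side 0.78 1287 rect [-0.9 -1.6] [134.1 132.1] 89.99 ext [[-66.2, 65.1], [-65.3, 64.6]] slope x,y [0.083 0.002] top z at tcp 63.8
```

Request:
jog_arm(commands=[{"travel": [-0.0015,0,-0.002],"twist": [-0.09,1.5,0],"hand": 0.0},{"travel": [0,0,-0.002],"twist": [-0.09,1.5,0],"hand": 0.0},{"travel": [0,0,-0.002],"twist": [-0.09,1.4,0],"hand": 0.0},{"travel": [0,0,0],"twist": [0,0,0],"hand": 0.0},{"travel": [0,0,0],"twist": [0,0,0],"hand": 0.0}])

```text
time: 16.73
ee_pos: [0.496, -0.0346, 0.0626]
ee_rot: [2.155, 2.283, 0.0]
wrist_force: [8.5, 2.8, -3.9]
width: 0.0084
grip_force: 79.5
```

```bash
python3 -c "
from plate import *
plate('side','c3.png')"
```

```text
t 16.78 TCP mod mm [-7.8 -0.5 62.6] toolz mod [ 0.0018 -0.0016 -1.    ] tooly mod [ 1.0e+00 -3.0e-04  1.8e-03] F [ 7.8  1.6 -3.6] w 0.0084
side 0.69 1291 rect [-0.7  3. ] [139.1 132.7] 89.89 ext [[-66.2, 65.6], [-62.2, 69.2]] slope x,y [ 0.007 -0.001] top z at tcp 57.9
```

View pics/c3.png

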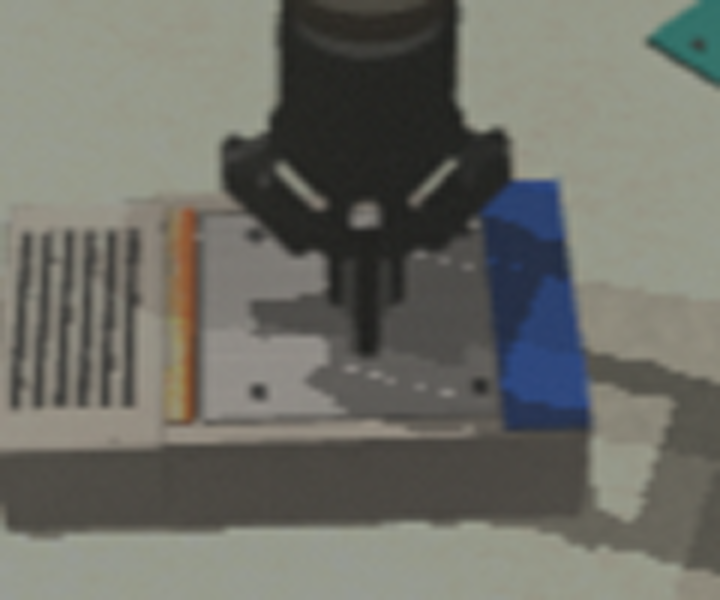

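The plate is nearly flat, ending at (200,320), with a gap to the orange catch at (185,320). Pressing it the last millimetre down.

Request:
jog_arm(commands=[{"travel": [0,0,-0.001],"twist": [0,0.4,0],"hand": 0.0},{"travel": [0,0,-0.0005],"twist": [0,0,0],"hand": 0.0},{"travel": [0,0,0],"twist": [0,0,0],"hand": 0.0},{"travel": [0,0,0],"twist": [0,0,0],"hand": 0.0}])

```text
time: 17.17
ee_pos: [0.496, -0.0346, 0.062]
ee_rot: [-2.155, -2.282, 0.007]
wrist_force: [6.0, 3.0, 2.5]
width: 0.0083
grip_force: 80.5
```

```bash
python3 -c "
from plate import *
plate('side')"
```

```text
t 17.22 TCP mod mm [-7.8 -0.4 61.9] toolz mod [-0.0052 -0.0012 -1.    ] tooly mod [ 1.0e+00 -3.0e-04 -5.2e-03] F [5.1 2.9 2.8] w 0.0078
side 0.71 1290 rect [-0.4  0.4] [133.4 137.5] 0.55 ext [[-66.3, 65.7], [-63.1, 64.0]] slope x,y [ 0. -0.] top z at tcp 57.2
```

It is flat on the ledge with contact force. Releasing.

Request:
jog_arm(commands=[{"travel": [0,0,0],"twist": [0,0,0],"hand": 0.05},{"travel": [0,0,0],"twist": [0,0,0],"hand": 0.05},{"travel": [0,0,0],"twist": [0,0,0],"hand": 0.05},{"travel": [0,0,0],"twist": [0,0,0],"hand": 0.05},{"travel": [0,0,0],"twist": [0,0,0],"hand": 0.05}])

```text
time: 17.68
ee_pos: [0.4921, -0.0345, 0.0594]
ee_rot: [-2.15, -2.278, 0.016]
wrist_force: [0.2, -0.1, -0.7]
width: 0.05
grip_force: 0.0
```

```bash
python3 -c "
from plate import *
plate('side')"
```

```text
t 17.73 TCP mod mm [-11.5  -0.2  59.4] toolz mod [-1.380e-02 -3.000e-04 -9.999e-01] tooly mod [ 9.999e-01  3.000e-04 -1.380e-02] F [-0.5  0.9  0.5] w 0.0497
side 0.8 1255 rect [ 0.8 -0.2] [135.7 135.1] 0.38 ext [[-65.7, 68.3], [-64.4, 63.2]] slope x,y [-0.     0.002] top z at tcp 57.2
```

Request:
jog_arm(commands=[{"travel": [0.003,0,0.01],"twist": [0,0,0],"hand": 0.05},{"travel": [0,0,0.03],"twist": [0,0,0],"hand": 0.05},{"travel": [0,0,0.04],"twist": [0,0,0],"hand": 0.05},{"travel": [0,0,0.04],"twist": [0,0,0],"hand": 0.05},{"travel": [0,-0.04,0.01],"twist": [0,0,0],"hand": 0.05}])

```text
time: 18.2
ee_pos: [0.4995, -0.0714, 0.1975]
ee_rot: [2.148, 2.292, -0.004]
wrist_force: [1.6, -1.1, 0.1]
width: 0.0496
grip_force: 0.0
```

Request:
jog_arm(commands=[{"travel": [0,-0.04,0],"twist": [0,0,0],"hand": 0.05},{"travel": [0,-0.04,0],"twist": [0,0,0],"hand": 0.05},{"travel": [0,-0.04,0],"twist": [0,0,0],"hand": 0.05},{"travel": [0,-0.04,0],"twist": [0,0,0],"hand": 0.05},{"travel": [0,-0.04,0],"twist": [0,0,0],"hand": 0.05}])

```text
time: 18.62
ee_pos: [0.4958, -0.2766, 0.1908]
ee_rot: [-2.151, -2.279, 0.014]
wrist_force: [0.2, -0.5, -0.3]
width: 0.0501
grip_force: 0.0
```

```bash
python3 - <<'E'
from plate import *
a=[]
for n in("side","top"):
    p,d=snap(n); W=cloud(n,d); Q=M.inv().apply((W-O).reshape(-1,3)).reshape(W.shape)*1000
    hsv=cv2.cvtColor(p,cv2.COLOR_RGB2HSV).astype(int)
    rib=(Q[...,2]>64)&(Q[...,2]<90)&(abs(Q[...,0])<30)&(abs(Q[...,1])<40)
    r=Q[rib]; print(n,"rib",len(r),np.percentile(r,[3,50,97],axis=0).round(1).tolist())
    pl=(abs(Q[...,0])<90)&(abs(Q[...,1])<60)&(Q[...,2]>50)&(Q[...,2]<60)&(hsv[...,1]<60); P=Q[pl]
    c=np.linalg.lstsq(np.c_[P[:,:2],np.ones(len(P))],P[:,2],rcond=None)[0]; print("plate plane",c.round(4),"ext",np.percentile(P,[1,99],axis=0).round(1).tolist())
    for t in("cover","red_cube","vial_a"): print(t,[(np.round(m["at"],3).tolist(),round(m["score"],2)) for m in mark_of(n,t)][:3])
    u,v=proj(n,[.504,-.034,.055]).astype(int); a.append(cv2.resize(p[v-35:v+35,u-35:u+35],(400,400),interpolation=cv2.INTER_CUBIC))
cv2.imwrite("pics/end.png",np.hstack(a)[...,::-1]); state()
E
```

```text
side rib 77 [[-5.2, -30.5, 67.5], [-0.3, 1.4, 80.5], [4.5, 29.3, 83.9]]
plate plane [3.00000e-03 1.90000e-03 5.71613e+01] ext [[-64.8, -59.0, 53.5], [87.3, 59.1, 59.8]]
cover [([0.242, -0.288, 0.001], 0.92), ([0.502, -0.036, 0.055], 0.78), ([0.76, -0.276, -0.004], 0.59)]
red_cube [([0.605, 0.288, -0.002], 0.79)]
vial_a [([0.505, 0.414, 0.002], 0.62), ([0.602, 0.288, -0.004], 0.59), ([0.72, -0.36, 0.001], 0.45)]
top rib 60 [[-6.2, -32.0, 66.4], [-0.8, -3.4, 79.4], [4.1, 25.0, 86.6]]
plate plane [-5.0000e-04 -1.8000e-03  5.5819e+01] ext [[-63.7, -59.0, 50.5], [87.4, 58.8, 59.9]]
cover [([0.247, -0.292, 0.0], 0.88), ([0.603, 0.285, -0.001], 0.42)]
red_cube [([0.505, -0.04, 0.052], 0.75), ([0.604, 0.285, -0.001], 0.42)]
vial_a [([0.764, -0.275, -0.001], 0.65), ([0.506, 0.415, -0.001], 0.59), ([0.723, -0.361, 0.004], 0.43)]
t 19.02 TCP mod mm [ -21.3 -238.6  190. ] toolz mod [-1.230e-02 -2.000e-04 -9.999e-01] tooly mod [ 0.9999  0.0021 -0.0123] F [-0.4 -0.1  0.6] w 0.05
```

View pics/end.png

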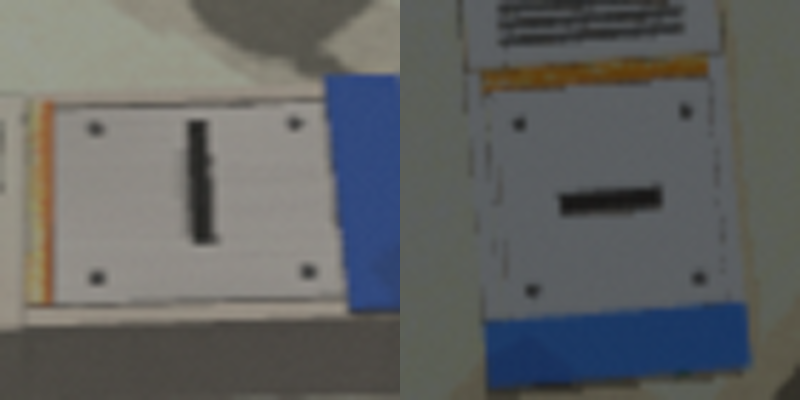

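The end picture shows the cover flat, under both the orange catch (45,200) and the blue lip (340,190). The rib is centred at x≈-0.3 mm and the plate top is at 57.2 mm, so it is home. The red cube and the vials are where they started. Handing in.

```bash
python3 -c "
from h import *
print(finish_job())"
```

```text
the job is handed in; nothing more can be done
None
```

The green cube is upright in the yellow nest and the cover lies flat and home under both lip and catch; the red cube and vials were not moved, and I handed the job in at about 19 s.

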